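# Fit the spark-screen frame in the bench fume box

### The arm

A 6-joint arm with a two-finger parallel gripper is mounted at the origin on a cart in front of the work surface, level with it; the furniture and walls round the work are solid. World frame = base frame: x ahead of the robot, y to its left, z up, the work surface at z = 0. Lengths are in mm, angles in degrees, forces in N, time in s.
With the tool pointing down it reaches from about 300 to 850 mm from the base axis. Payload 4.2 kg.
Tool frame: the origin (TCP) lies between the finger pads; the fingertips stand 11 mm ahead of it and the grasp point (between the pads) lies 8 mm behind it (env.tips_ahead is the distance from the TCP to the fingertips, in mm); z points along the fingers, y is the line along which they close (so a half turn about z gives the same grasp; the last joint's range is limited). The gripper opens to 91 mm and grips with 3 to 60 N. Pads are 32 mm wide; open, the fingers measure 118 mm over their backs; the gripper's body (76 mm by 178 mm) begins 60 mm behind the grasp point.
Start: joints at [-78.323, 18.312, 89.639, -0, 72.044, -1.146], TCP at [127.615, -560.675, 224.976] pointing down, gripper open.
Joint ranges: [-177.97, 177.97], [-48.28, 115.42], [12.27, 149.76], [-77.06, 257.06], [2.81, 150.46], [-146.56, 146.56]. Speed limits (degrees/s): [147.25, 147.25, 180, 180, 180, 180].

### API

Orientations are given as [roll, pitch, yaw] about the fixed x, y, z axes, in that order (R = Rz(yaw) Ry(pitch) Rx(roll)).
In Python, from workcell import env, cams gives the robot as it stands.
- The arm moves only by the tool step_arm, never from a script. Its arguments are lists of equal length, an entry for each row: "linear": the shift along the tool's x, y, z in units of 30 cm (1.0 is 30 cm), a list of three; "turn": the turn about the tool's z in units of 360 degrees (1.0 is 360 degrees). In form: {"linear": [[tx, ty, tz], ...], "turn": [turn, ...]}. A call has 1 to 20 rows; each row is the pose to reach, as a shift and turn from the pose commanded when the call began, along the tool's axes at that moment, turning the shorter way round; what a row does not reach only later rows make up. A row lasts 1/8 s, in which the tool goes at most 62.5 mm and 10.7 degrees, less where a joint would pass 70% of its speed; a pose out of reach is approached as far as the arm can. A call with a number of a shift or a turn outside -1 to 1 is refused whole. A call with a gripper value outside its range is refused whole. "fingers" is the closure, from -1 (fully open) to 1 (shut), so that 0 is half open, set as the call begins (left out, the last holds). The fingers move at their own pace and stop on an object; "force" is the grip in N (left out, the last holds). Time passes only in rows, so rows that repeat a pose let the fingers close. It gives the time, the measured TCP pose, the force, the opening and the grip force at its end, in the units of the state.
- env.state(): the state, without advancing time (a new reading comes with each control period).
- cams.grab_frame(name): name is "side" or "top"; returns a dict with "color" (400x640x3 uint8, blue, green, red), "fx", "fy", "cx", "cy" (pixels), "extrinsics" (4x4, takes a point from camera to world coordinates). Camera axes: x right, y down, z forward; pixel columns grow to the right and rows downward; lengths in mm; the calibration is good to about 2 mm. A picture is of the moment at which its call begins. There is no depth.
- env.job_done(): hands the job in; it is judged then, once.
The state is a dict: "time_s": time; "qpos": joint angles; "qvel": joint speeds; "effort": joint torques, N m; "ee_pos": TCP position; "ee_rot": TCP orientation; "force": force on the tool from outside, world axes, zero at the start; "torque": the same for the moment, N m; "gripper_width": finger opening in mm; "gripper_force": force on a finger pad.
Only numpy, scipy, OpenCV 4.12 (cv2) and the standard library are available. Lean on these libraries where they do the work, as an engineer would, in place of code of your own. Each camera call takes 0.05 s, during which the arm holds its last target. There are 200 camera calls.

### The job

Fit the loose filter frame into the cradle on top of the fume box: hook its long tongue under the retaining lip at the back while the frame is tilted, push it back against the springs, swing the front edge down behind the front lip, and let the springs ease it forward so that it sits flat under both lips. Be gentle: do not force, hammer or snap the frame into the cradle, and leave the other things on the bench where they lie.

Things in the scene. Friction and masses are not known exactly. Their poses are not given: they have to be found in the camera images.
- filter_frame: loose frame, bare aluminium round a dark wire screen, 140 x 110 mm, 0.2 kg give or take a third. Origin: centre of underside; x towards the tongue, z up. 12 mm thick from x = -62 to +46 mm; thin tongue (5 mm, flush with the underside) from +46 to +70; short front flange, also 5 mm thick, from -62 to -70; all 110 mm wide
- grip (a point): middle of the frame's black upright grip rib, 34 mm above the underside at x = -8 mm, y = 0 of the frame. The rib is 12 mm thick (along the frame's x), 70 mm long (along y) and stands 12 to 38 mm above the underside: grasp it from above, fingers closing along the frame's x
- tongue_edge (a point): middle of the lower edge of the frame's tongue, at x = +70 mm, y = 0, z = 0 of the frame
- fume_box: fixed grey extraction box, 236 (x) x 190 (y) x 80 mm; switch and knob on its front (-x), hose spigot at its back (+x). Origin: centre of underside, z up. On top an aluminium cradle for the frame, clamped in slots: it stands up to 5 mm ahead of or behind (x) its middle setting, which is not measured and must be felt or seen. In y it is centred; guides leave the frame 3 mm each side
- rear_lip (a point): fixed to the box: ledge height (84 mm) below the rear lip's front edge, cradle in middle setting. Lip underside 9.5 mm above the ledge, lip 3 mm thick. Distances back (+x of the box) from this edge: spring bar's free face 8 mm; two fixed stops that end the tongue's travel 18 mm. Forward of the edge the ledge goes on for 21 mm, then it is open. All this shifts with the cradle
- front_lip (a point): fixed to the box: ledge height below the front lip's rear edge, cradle in middle setting (shifts with it); 124 mm ahead of rear_lip. Lip underside 7 mm, top 10 mm above the ledge; front wall 6 mm ahead of the edge. Fitted, the frame touches the front wall and keeps the spring bar 2 mm back; to drop in behind this lip it must be 6 mm farther back, the stops allow 8 mm
- spring_bar (a joint): how far the spring bar under the rear lip is pushed back, m: 0 free, about 0.010 when the tongue is against the stops. The spring pushes forward with about 3 N at 0 and 10 N at 0.010
- flux_jar: small white lidded jar, 51 mm wide, 56 mm tall, loose bystander; origin under its centre
- needle_file: needle file, 186 mm long, lying on the bench, loose bystander; origin under its middle
- sanding_stick: flat wooden stick, 210 x 22 x 10 mm, lying behind the filter frame, loose bystander; origin under its middle
- bench_block: steel block, 65 x 65 x 20 mm, loose bystander; origin under its centre

How it is judged (in metres and radians):
On the way:
1. the frame is tilted, front edge up, with its tongue hooked under the rear lip (x of tongue_edge in the frame of fume_box above 0.059 m and z of tongue_edge in the frame of fume_box between 0.08 and 0.0915 m and angle between filter_frame's own z axis and vertical above 0.06 rad and z of filter_frame in the frame of fume_box above 0.085 m), for 0.1 s.
At the end, for the whole second after the job is handed in: the frame lies flat on the ledge (tilt under 0.025 rad, height within 1.5 mm, sideways within 5 mm, yaw within 0.06 rad), tongue under the rear lip and front flange under the front lip: brought forward by the springs, spring bar at 0.5 to 4.5 mm; released and at rest (angle between filter_frame's own z axis and vertical below 0.025 rad and z of filter_frame in the frame of fume_box between 0.0825 and 0.0855 m and y of filter_frame in the frame of fume_box between -0.005 and 0.005 m and angle between the x axis of filter_frame and the x axis of fume_box, either way round below 0.06 rad and value of joint spring_bar between 0.0005 and 0.0045 m and linear speed of filter_frame below 0.01 m/s); the robot touches nothing.
It fails at once if the frame is forced, slammed or snapped into the box or its cradle with more than 50 N in all (contact force between filter_frame and fume_box above 50 N).
It fails at once if a bystander is moved more than 20 mm (distance of any of flux_jar, needle_file, sanding_stick, bench_block from where it was at the start of the episode above 0.02 m).
It also fails if it takes over 72 s, if anything falls off the work surface, if the arm or the gripper's body presses on something with over 40 N, if the wrist force passes 120 N, or if a joint passes its speed limit or range.

## Working session

There is one attempt and no reset: what is moved stays moved. The work goes in short steps, Python scripts to look and compute and a tool call to move; the robot and the scene stay as the last step left them, time stands still between calls to the robot, and variables do not carry over. Pictures are saved under pics/ and viewed, at most 10 in all, crops included, and the job is handed in when it is done.

Besides the shell and the picture viewer there is one more tool, called after "Request:" by a JSON object that holds its "name" and its "arguments". step_arm: Moves the arm, as the interface text tells. Its arguments: {"type":"object","properties":{"linear":{"type":"array"},"turn":{"type":"array"},"fingers":{"type":"number"},"force":{"type":"number"}},"required":["linear","turn"]}

```bash
mkdir -p pics; ls
python3 - <<'E'
from workcell import env,cams
import cv2,numpy as np
for n in("top","side"):
    f=cams.grab_frame(n); cv2.imwrite(f"pics/{n}0.png",f["color"]); print(n,f["fx"],f["fy"],f["cx"],f["cy"],np.round(f["extrinsics"],4).tolist())
s=env.state();print({k:np.round(v,3).tolist() for k,v in s.items()})
E
```

```text
pics
top 418.6398374264868 418.6398374264868 314.65086832079714 202.21318626237107 [[0.0031, -0.9936, 0.113, 389.404], [-0.9999, -0.0016, 0.0138, -57.9694], [-0.0135, -0.113, -0.9935, 1159.7869], [0.0, 0.0, 0.0, 1.0]]
side 428.62246817995657 428.62246817995657 317.33074911346966 195.2656751292768 [[-0.9952, -0.0539, 0.0812, 465.0547], [-0.0972, 0.4851, -0.869, 783.735], [0.0075, -0.8728, -0.4881, 561.7278], [0.0, 0.0, 0.0, 1.0]]
{'time_s': 0.1, 'qpos': [-78.322, 18.347, 89.7, -0.001, 72.044, -1.146], 'qvel': [-0.018, -0.13, -0.128, -0.038, 0.046, -0.029], 'effort': [0.0, -41.333, -23.251, 0.073, 0.042, -0.0], 'ee_pos': [127.536, -560.23, 224.209], 'ee_rot': [-179.909, -0.001, 12.825], 'force': [-1.019, 0.721, -0.242], 'torque': [-0.019, -0.037, -0.006], 'gripper_force': 0.0, 'gripper_width': 91.678}
```

View pics/top0.png

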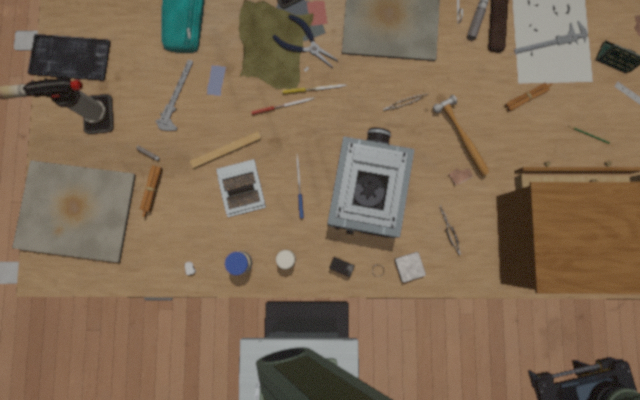

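View pics/side0.png

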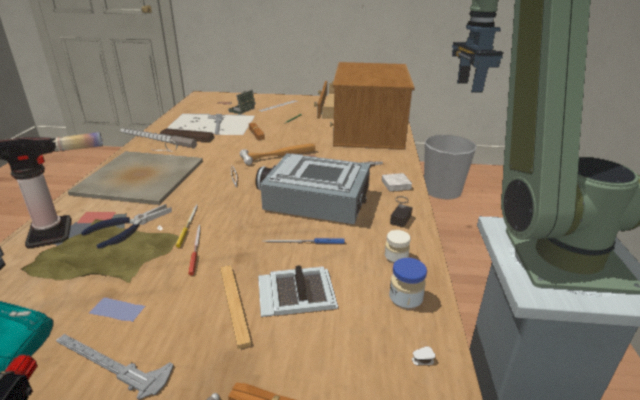

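The top view shows the frame near (241,188), with its tongue towards the sanding stick, and the box with its cradle near (371,188). The side view shows the frame at (298,291) with its black rib, and the box at (315,185). Next I'll take enlarged crops for corner pixels.

Run:
```python
import cv2,numpy as np
t=cv2.imread("pics/top0.png")[115:250,205:425]; s=cv2.imread("pics/side0.png")[145:325,245:385]
a=cv2.resize(t,None,fx=3.6,fy=3.6,interpolation=cv2.INTER_CUBIC); cv2.imwrite("pics/tc.png",a)
b=cv2.resize(s,None,fx=3.3,fy=3.3,interpolation=cv2.INTER_CUBIC); cv2.imwrite("pics/sc.png",b); print(a.shape,b.shape)
```

```text
(486, 792, 3) (594, 462, 3)
```

View pics/tc.png

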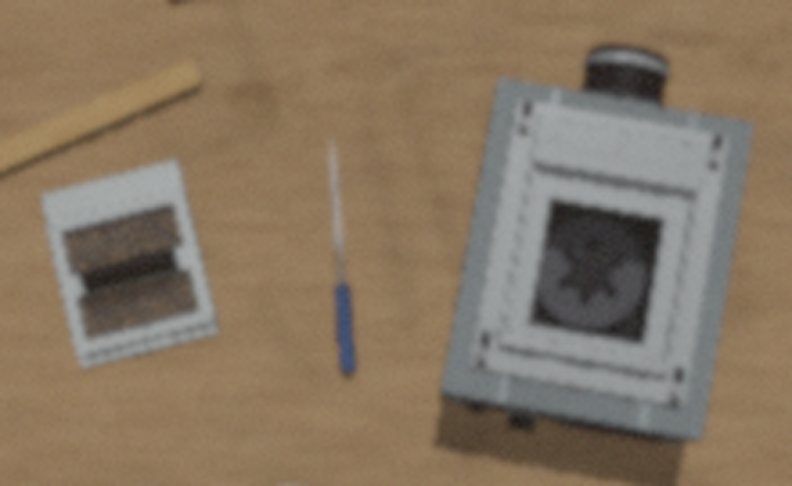

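View pics/sc.png

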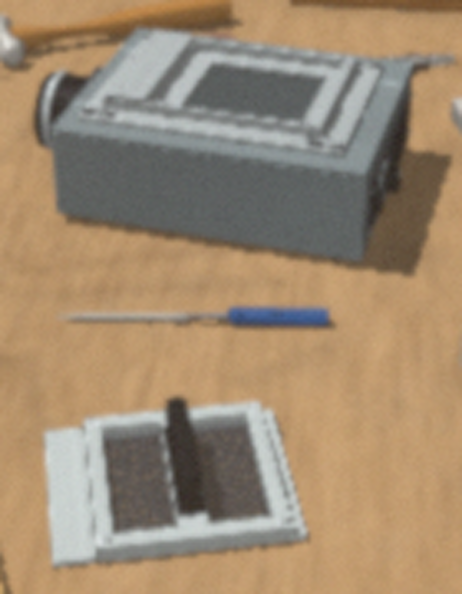

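The top crop gives these corners (crop pixels):
- **Frame:** (43,190), (177,160), (217,328), (84,366).
- **Box top:** (500,79), (750,122), (697,437), (443,400).
- **Rear lip edge:** (537,165) to (695,190).
- **Front lip edge:** (500,345) to (665,376).

The side crop shows the rib from top (177,400) to (190,510), with the tongue on the left (+x).

```bash
cat > h.py <<'E'
import numpy as np
C={'top':(418.64,314.651,202.213,np.array([[0.0031,-0.9936,0.113,389.404],[-0.9999,-0.0016,0.0138,-57.9694],[-0.0135,-0.113,-0.9935,1159.7869]])),
'side':(428.622,317.331,195.266,np.array([[-0.9952,-0.0539,0.0812,465.0547],[-0.0972,0.4851,-0.869,783.735],[0.0075,-0.8728,-0.4881,561.7278]]))}
def ray(n,u,v,z):
    f,cx,cy,E=C[n]; d=E[:,:3]@[(u-cx)/f,(v-cy)/f,1]; o=E[:,3]; return (o+d*(z-o[2])/d[2])[:2]
def tc(x,y,z): return ray('top',(x+.5)/3.6-.5+205,(y+.5)/3.6-.5+115,z)
def sc(x,y,z): return ray('side',(x+.5)/3.3-.5+245,(y+.5)/3.3-.5+145,z)
ang=lambda v: np.degrees(np.arctan2(v[1],v[0])).round(2)
def goto(x,y,z,yaw):
    """shift/turn units from present commanded pose ~ measured"""
    from workcell import env
    from scipy.spatial.transform import Rotation as R
    s=env.state(); r=R.from_euler('xyz',s['ee_rot'],degrees=True)
    d=r.inv().apply(np.array([x,y,z])-s['ee_pos'])/300
    return d.round(4), round(-(yaw-s['ee_rot'][2])/360,4)
E
python3 - <<'E'
from h import *
for nm,P,z in(("frame top",[(43,190),(177,160),(217,328),(84,366)],5),("box",[(500,79),(750,122),(697,437),(443,400)],80)):
    p=np.array([tc(*q,z) for q in P]); print(nm,p.round(1).tolist(),'c',p.mean(0).round(1),'len',np.linalg.norm(p-np.roll(p,-1,0),axis=1).round(1),'ang',ang((p[0]+p[1]-p[2]-p[3])),ang(p[0]+p[3]-p[1]-p[2])-90)
p=np.array([sc(*q,5) for q in [(45,430),(265,403),(308,538),(55,563)]]); print('frame side',p.round(1).tolist(),p.mean(0).round(1))
p=np.array([sc(*q,80) for q in [(138,30),(413,63),(368,175),(55,137)]]); print('box side',p.round(1).tolist(),p.mean(0).round(1),np.linalg.norm(p-np.roll(p,-1,0),axis=1).round(1),)
for nm,P,z in(("rear",[(537,165),(695,190)],96.5),("front",[(500,345),(665,376)],94)):
    p=np.array([tc(*q,z) for q in P]);print(nm,p.round(1).tolist(),p.mean(0).round(1),ang(p[0]-p[1])-90)
print('rib top',tc(128,268,38), sc(178,400,38),sc(190,465,38))
E
```

```text
frame top [[618.8, 234.2], [642.7, 129.8], [510.6, 96.2], [481.0, 198.4]] c [563.3 164.6] len [107.1 136.2 106.4 142.3] ang 14.41 14.519999999999996
box [[686.8, -118.7], [654.5, -300.7], [425.2, -257.7], [451.2, -76.8]] c [ 554.4 -188.5] len [184.9 233.3 182.8 239.3] ang -10.35 -9.11
frame side [[643.1, 129.6], [513.0, 89.7], [479.9, 203.9], [614.0, 236.8]] [562.5 165. ]
box side [[653.5, -299.9], [423.3, -260.1], [456.0, -72.5], [682.5, -103.4]] [ 553.8 -184. ] [233.6 190.5 228.6 198.6]
rear [[619.0, -144.0], [600.8, -256.7]] [ 609.9 -200.3] -9.159999999999997
front [[489.5, -117.0], [467.7, -233.4]] [ 478.6 -175.2] -10.599999999999994
rib top [552.53465085 159.77101559] [561.01630484 133.53352096] [546.79211455 188.99170034]
```

```bash
python3 -c "
from h import *
print(goto(554.5,162,130,14.5))"
```

```text
(array([ 1.9221, -2.031 ,  0.3173]), np.float64(-0.0047))
```

Request:
{"name": "step_arm", "arguments": {"linear": [[0.15, -0.16, 0], [0.3, -0.32, 0], [0.45, -0.48, 0], [0.6, -0.64, 0], [0.75, -0.8, 0], [0.9, -0.95, 0], [0.96, -1, 0], [0.96, -1, 0]], "turn": [0, 0, 0, 0, 0, 0, 0, 0], "fingers": -1, "force": 20}}

```text
time_s: 1.1
ee_pos: [342.6, -202.3, 224.8]
ee_rot: [-180.0, 0.0, 13.1]
force: [-0.6, -0.5, 0.3]
gripper_width: 91.4
gripper_force: 0.0
```

Request:
{"name": "step_arm", "arguments": {"linear": [[0.15, -0.16, 0], [0.3, -0.32, 0], [0.45, -0.48, 0.05], [0.6, -0.64, 0.1], [0.75, -0.8, 0.15], [0.9, -0.95, 0.15], [0.96, -1, 0.15], [0.96, -1, 0.15], [0.96, -1, 0.15]], "turn": [-0.004, -0.004, -0.004, -0.004, -0.004, -0.004, -0.004, -0.004, -0.004]}}

```text
time_s: 2.22
ee_pos: [555.7, 150.7, 179.3]
ee_rot: [180.0, 0.1, 14.2]
force: [0.2, -0.8, 0.0]
gripper_width: 91.4
gripper_force: 0.0
```

```bash
python3 -c "
from h import *
from workcell import env
s=env.state();print(s['ee_pos'],s['ee_rot'],s['force'],s['qpos'])
print(goto(554.5,162,27,14.5))"
```

```text
[555.65331223 150.74196618 179.31597747] [1.79955313e+02 1.12816538e-01 1.42159823e+01] [ 0.18248503 -0.82239498  0.01507024] [ 1.40591793e+01  2.02650115e+01  9.35589552e+01 -4.91437314e-02
  6.62887349e+01  8.98629594e+01]
(array([ 0.0065, -0.0377,  0.5077]), np.float64(-0.0008))
```

Request:
{"name": "step_arm", "arguments": {"linear": [[0.005, -0.037, 0.1], [0.005, -0.037, 0.2], [0.005, -0.037, 0.3], [0.005, -0.037, 0.38], [0.005, -0.037, 0.44], [0.005, -0.037, 0.48], [0.005, -0.037, 0.505], [0.005, -0.037, 0.505]], "turn": [-0.001, -0.001, -0.001, -0.001, -0.001, -0.001, -0.001, -0.001]}}

```text
time_s: 3.22
ee_pos: [554.7, 162.8, 28.4]
ee_rot: [180.0, 0.0, 14.6]
force: [-0.1, -0.7, -0.1]
gripper_width: 91.0
gripper_force: 0.0
```

Request:
{"name": "step_arm", "arguments": {"linear": [[0, 0, 0], [0, 0, 0], [0, 0, 0], [0, 0, 0], [0, 0, 0], [0, 0, 0]], "turn": [0, 0, 0, 0, 0, 0], "fingers": 1, "force": 15}}

```text
time_s: 3.98
ee_pos: [555.1, 163.5, 28.9]
ee_rot: [-180.0, -0.0, 14.6]
force: [-1.1, -0.1, 5.6]
gripper_width: 70.0
gripper_force: 15.0
```

Request:
{"name": "step_arm", "arguments": {"linear": [[0, 0, -0.03], [0, 0, -0.1], [0, 0, -0.2], [0, 0, -0.3], [0, 0, -0.4], [0, 0, -0.45], [0, 0, -0.45], [0, 0, -0.45]], "turn": [0, 0, 0, 0, 0, 0, 0, 0]}}

```text
time_s: 4.97
ee_pos: [553.9, 163.0, 161.9]
ee_rot: [180.0, 0.2, 14.6]
force: [0.1, -0.5, -2.1]
gripper_width: 69.9
gripper_force: 15.0
```

```bash
python3 -c "
from h import *
from workcell import env
s=env.state();print(s['ee_pos'],s['ee_rot'],s['force'],s['gripper_width'])
print(goto(527.4,-184.5,165,-9.7))"
```

```text
[553.86420383 163.03097205 161.94721186] [1.79990375e+02 1.71161418e-01 1.46217150e+01] [ 0.08641483 -0.51966441 -2.11921398] 69.92760509208341
(array([-0.3778,  1.0987, -0.0089]), np.float64(0.0676))
```

Request:
{"name": "step_arm", "arguments": {"linear": [[-0.03, 0.09, -0.005], [-0.08, 0.22, -0.01], [-0.13, 0.37, -0.01], [-0.18, 0.52, -0.01], [-0.23, 0.67, -0.01], [-0.28, 0.82, -0.01], [-0.33, 0.95, -0.01], [-0.36, 1.0, -0.01], [-0.378, 1.0, -0.01], [-0.378, 1.0, -0.01]], "turn": [0.006, 0.015, 0.025, 0.035, 0.045, 0.055, 0.064, 0.0676, 0.0676, 0.0676]}}

```text
time_s: 6.22
ee_pos: [520.2, -154.4, 166.0]
ee_rot: [-180.0, 0.1, -9.7]
force: [0.2, 0.6, -1.9]
gripper_width: 69.7
gripper_force: 15.0
```

Run:
```python
from h import *
from workcell import env,cams
import cv2
s=env.state();print(s['ee_pos'],s['ee_rot'],s['force'],s['gripper_width'])
print(goto(527.4,-184.5,165,-9.7))
a=cams.grab_frame("side")["color"][100:260,230:430]
b=cams.grab_frame("top")["color"][90:260,300:460]
cv2.imwrite("pics/lift.png",np.hstack([cv2.resize(a,(400,320)),cv2.resize(b,(320,340))[:320]]))
```

```text
[ 520.20267642 -154.43832125  166.00835616] [-1.79954233e+02  7.79928858e-02 -9.66268862e+00] [ 0.20224663  0.57780875 -1.91698448] 69.70992811602822
(array([0.0405, 0.0948, 0.0032]), np.float64(0.0001))
```

View pics/lift.png

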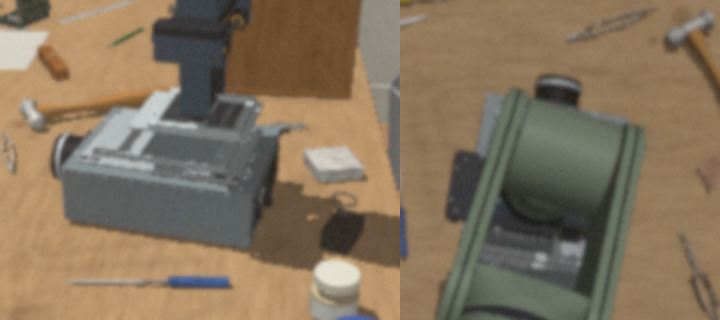

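Request:
{"name": "step_arm", "arguments": {"linear": [[0.02, 0.05, 0.0], [0.04, 0.09, 0.02], [0.04, 0.095, 0.05], [0.04, 0.095, 0.08], [0.04, 0.095, 0.1], [0.04, 0.095, 0.1], [0.04, 0.095, 0.1]], "turn": [0, 0, 0, 0, 0, 0, 0]}}

```text
time_s: 7.2
ee_pos: [528.0, -185.6, 136.7]
ee_rot: [180.0, -0.0, -9.7]
force: [-0.4, -0.5, -1.8]
gripper_width: 69.7
gripper_force: 15.0
```

Run:
```python
from h import *
from workcell import env,cams
import cv2
s=env.state();print(s['ee_pos'],s['ee_rot'],s['force'],s['gripper_width'])
a=cams.grab_frame("side")["color"]; cv2.imwrite("pics/s2.png",a)
cv2.imwrite("pics/s2c.png",cv2.resize(a[135:225,250:385],None,fx=5.5,fy=5.5,interpolation=cv2.INTER_CUBIC))
```

```text
[ 528.04574776 -185.58517564  136.70307774] [ 1.79992228e+02 -3.40008845e-02 -9.69965883e+00] [-0.36520333 -0.46962227 -1.82131591] 69.71967626175302
```

View pics/s2c.png

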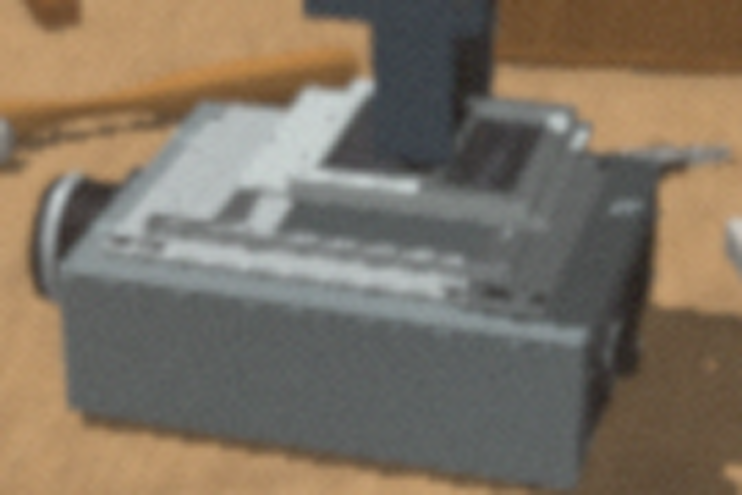

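The frame hangs level just above the cradle. Its body's near-rear top corner is at crop (290,180) and the near-front corner at about (545,212). I'll check where those put the frame.

Run:
```python
from h import *
a=np.radians(-9.7);R=np.array([[np.cos(a),-np.sin(a)],[np.sin(a),np.cos(a)]])
for u,v,z in((290,180,120),(545,212,120),(245,172,113)):
    p=ray('side',(u+.5)/5.5-.5+250,(v+.5)/5.5-.5+135,z); print(p.round(1),'box',(R.T@(p-[554,-189])).round(1),'tool',(R.T@(p-[528,-185.6])).round(1))
```

```text
[ 587.5 -134.9] box [23.9 59. ] tool [50.1 60. ]
[ 476.2 -115.9] box [-89.  59.] tool [-62.8  60. ]
[ 610.3 -155.3] box [49.8 42.7] tool [76.  43.7]
```

Run:
```python
from h import *
a=np.radians(-9.7);R=np.array([[np.cos(a),-np.sin(a)],[np.sin(a),np.cos(a)]])
for u,v,z in((62,272,80),(587,330,80),(200,102,80),(655,160,80)):
    p=ray('side',(u+.5)/5.5-.5+250,(v+.5)/5.5-.5+135,z); print(p.round(1),'box',(R.T@(p-[554,-189])).round(1))
```

```text
[ 685.9 -114. ] box [117.4  96.1]
[455.9 -87.1] box [-113.9   83.9]
[ 655.6 -303.9] box [119.5 -96.1]
[ 426.3 -260.2] box [-113.9  -91.7]
```

Request:
{"name": "step_arm", "arguments": {"linear": [[0, 0, 0.012], [0, 0, 0.024], [0, 0, 0.036], [0, 0, 0.043], [0, 0, 0.043]], "turn": [0, 0, 0, 0, 0], "force": 8}}

```text
time_s: 7.88
ee_pos: [527.7, -185.7, 123.3]
ee_rot: [-180.0, 0.0, -9.7]
force: [-0.6, 0.3, -1.9]
gripper_width: 70.2
gripper_force: 8.0
```

Request:
{"name": "step_arm", "arguments": {"linear": [[0, 0, 0.003], [0, 0, 0.006], [0, 0, 0.009], [0, 0, 0.009]], "turn": [0, 0, 0, 0]}}

```text
time_s: 8.38
ee_pos: [528.6, -185.9, 121.3]
ee_rot: [180.0, -0.1, -9.7]
force: [2.8, -0.3, 1.5]
gripper_width: 69.9
gripper_force: 8.0
```

Request:
{"name": "step_arm", "arguments": {"linear": [[0, 0, 0.003], [0, 0, 0.006], [0, 0, 0.009], [0, 0, 0.009]], "turn": [0, 0, 0, 0]}}

```text
time_s: 8.88
ee_pos: [528.3, -185.9, 119.5]
ee_rot: [180.0, -0.1, -9.7]
force: [-0.6, 1.1, 7.8]
gripper_width: 69.7
gripper_force: 8.0
```

Request:
{"name": "step_arm", "arguments": {"linear": [[0, 0, 0.003], [0, 0, 0.006], [0, 0, 0.006]], "turn": [0, 0, 0]}}

```text
time_s: 9.25
ee_pos: [528.5, -185.9, 118.3]
ee_rot: [180.0, -0.1, -9.7]
force: [-0.4, 0.7, 11.4]
gripper_width: 69.8
gripper_force: 8.0
```

Run:
```python
from workcell import env,cams
import cv2
s=env.state();print(s['ee_pos'],s['ee_rot'],s['force'],s['torque'])
a=cams.grab_frame("side")["color"]
cv2.imwrite("pics/s3c.png",cv2.resize(a[135:225,250:385],None,fx=5.5,fy=5.5,interpolation=cv2.INTER_CUBIC))
```

```text
[ 528.46967691 -185.93960701  118.3274453 ] [ 1.79968086e+02 -1.45155585e-01 -9.70949884e+00] [-0.41693553  0.73935889 11.41384303] [0.1335853  0.17858576 0.03356436]
```

View pics/s3c.png

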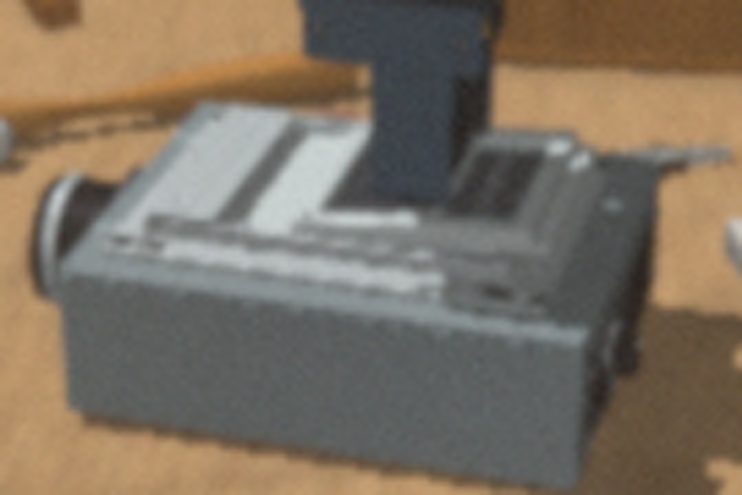

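The frame is now tilted and seated: contact began at the front lip's height, and the moment fits support at both the front lip and the tongue. In the crop the rear lip edge is near (220,222) and the tongue edge near (247,228), so a small gap is left to close.

Run:
```python
from h import *
a=np.radians(-9.7);R=np.array([[np.cos(a),-np.sin(a)],[np.sin(a),np.cos(a)]])
for u,v,z in((220,222,96.5),(297,125,96.5),(247,228,89),(318,130,89)):
    p=ray('side',(u+.5)/5.5-.5+250,(v+.5)/5.5-.5+135,z); print(p.round(1),'box',(R.T@(p-[554,-189])).round(1))
```

```text
[ 619.2 -137.6] box [55.6 61.6]
[ 598.5 -244.8] box [ 53.2 -47.6]
[ 608.8 -147.9] box [47.1 49.8]
[ 589.7 -256.7] box [ 46.6 -60.7]
```

Request:
{"name": "step_arm", "arguments": {"linear": [[0, 0, -0.003], [0.01, 0, -0.003], [0.02, 0, -0.003], [0.02, 0, -0.003]], "turn": [0, 0, 0, 0], "force": 15}}

```text
time_s: 9.8
ee_pos: [530.8, -186.2, 118.1]
ee_rot: [180.0, 0.4, -9.7]
force: [-7.5, 0.5, 12.6]
gripper_width: 70.0
gripper_force: 15.0
```

Request:
{"name": "step_arm", "arguments": {"linear": [[0, 0, -0.004], [0, 0, -0.008], [0, 0, -0.008]], "turn": [0, 0, 0]}}

```text
time_s: 10.18
ee_pos: [533.4, -186.6, 118.9]
ee_rot: [-180.0, 0.1, -9.7]
force: [0.9, -0.2, -2.7]
gripper_width: 69.7
gripper_force: 15.0
```

Request:
{"name": "step_arm", "arguments": {"linear": [[0.005, 0, 0], [0.01, 0, 0], [0.01, 0, 0]], "turn": [0, 0, 0]}}

```text
time_s: 10.55
ee_pos: [536.9, -187.2, 119.5]
ee_rot: [180.0, 0.0, -9.7]
force: [0.7, 0.4, -2.0]
gripper_width: 70.0
gripper_force: 15.0
```

Request:
{"name": "step_arm", "arguments": {"linear": [[0.005, 0, 0], [0.01, 0, 0], [0.01, 0, 0]], "turn": [0, 0, 0]}}

```text
time_s: 10.92
ee_pos: [539.8, -187.8, 119.7]
ee_rot: [180.0, -0.0, -9.7]
force: [-0.5, -0.6, -2.9]
gripper_width: 69.9
gripper_force: 15.0
```

Request:
{"name": "step_arm", "arguments": {"linear": [[0.005, 0, 0], [0.01, 0, 0], [0.01, 0, 0]], "turn": [0, 0, 0]}}

```text
time_s: 11.3
ee_pos: [542.8, -188.3, 119.6]
ee_rot: [180.0, -0.0, -9.7]
force: [0.6, -0.4, -1.2]
gripper_width: 69.9
gripper_force: 15.0
```

Run:
```python
from workcell import env,cams
import cv2
a=cams.grab_frame("side")["color"]
cv2.imwrite("pics/s4c.png",cv2.resize(a[145:215,255:375],None,fx=6.5,fy=6.5,interpolation=cv2.INTER_CUBIC))
```

```text
(no output)
```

View pics/s4c.png

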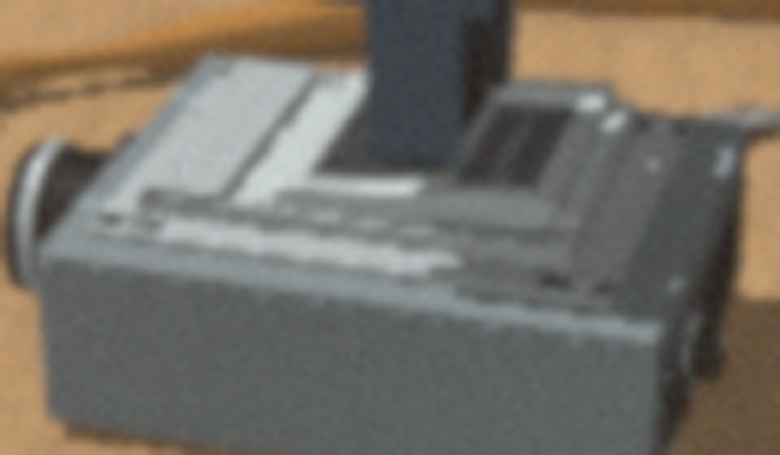

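The tongue is now partly hidden under the rear lip: the lip edge runs from (305,80) to (235,195), and only about half the tongue shows. I'll push on until the spring is felt.

Request:
{"name": "step_arm", "arguments": {"linear": [[0.005, 0, 0], [0.01, 0, 0], [0.01, 0, 0]], "turn": [0, 0, 0], "force": 20}}

```text
time_s: 11.72
ee_pos: [545.1, -188.6, 119.5]
ee_rot: [-180.0, 0.1, -9.7]
force: [-1.4, 0.2, -1.4]
gripper_width: 69.9
gripper_force: 20.0
```

Request:
{"name": "step_arm", "arguments": {"linear": [[0.005, 0, 0], [0.01, 0, 0], [0.01, 0, 0]], "turn": [0, 0, 0]}}

```text
time_s: 12.1
ee_pos: [547.8, -189.1, 119.5]
ee_rot: [-180.0, 0.1, -9.7]
force: [-4.8, 1.2, 0.3]
gripper_width: 69.6
gripper_force: 20.0
```

Request:
{"name": "step_arm", "arguments": {"linear": [[0.005, 0, 0], [0.01, 0, 0], [0.01, 0, 0]], "turn": [0, 0, 0], "force": 25}}

```text
time_s: 12.48
ee_pos: [550.3, -189.5, 119.4]
ee_rot: [-180.0, 0.2, -9.7]
force: [-6.4, 1.2, 1.4]
gripper_width: 69.7
gripper_force: 25.0
```

Request:
{"name": "step_arm", "arguments": {"linear": [[0.005, 0, 0], [0.008, 0, 0], [0.008, 0, 0]], "turn": [0, 0, 0]}}

```text
time_s: 12.85
ee_pos: [552.1, -189.8, 119.4]
ee_rot: [-180.0, 0.2, -9.7]
force: [-7.5, 2.1, 1.7]
gripper_width: 69.8
gripper_force: 25.0
```

Request:
{"name": "step_arm", "arguments": {"linear": [[0.004, 0, 0], [0.007, 0, 0], [0.007, 0, 0]], "turn": [0, 0, 0]}}

```text
time_s: 13.22
ee_pos: [553.7, -190.1, 119.4]
ee_rot: [-180.0, 0.3, -9.7]
force: [-8.7, 1.1, 2.8]
gripper_width: 70.0
gripper_force: 25.0
```

Request:
{"name": "step_arm", "arguments": {"linear": [[0.003, 0, 0], [0.003, 0, 0]], "turn": [0, 0]}}

```text
time_s: 13.48
ee_pos: [554.4, -190.2, 119.4]
ee_rot: [-180.0, 0.3, -9.7]
force: [-9.5, 1.0, 2.3]
gripper_width: 69.6
gripper_force: 25.0
```

Request:
{"name": "step_arm", "arguments": {"linear": [[0, 0, 0.004], [0, 0, 0.008], [0, 0, 0.008]], "turn": [0, 0, 0], "force": 20}}

```text
time_s: 13.85
ee_pos: [554.2, -189.9, 117.1]
ee_rot: [-180.0, 0.3, -9.7]
force: [-9.1, 1.7, 3.4]
gripper_width: 69.6
gripper_force: 20.0
```

Request:
{"name": "step_arm", "arguments": {"linear": [[0, 0, 0.004], [0, 0, 0.004]], "turn": [0, 0]}}

```text
time_s: 14.1
ee_pos: [554.0, -189.7, 115.9]
ee_rot: [-179.9, 0.4, -9.7]
force: [-10.8, 3.5, 3.7]
gripper_width: 69.8
gripper_force: 20.0
```

Swinging down freely with low vertical force, so I'll continue.

Request:
{"name": "step_arm", "arguments": {"linear": [[0, 0, 0.004], [0, 0, 0.004]], "turn": [0, 0]}}

```text
time_s: 14.35
ee_pos: [553.8, -189.6, 114.6]
ee_rot: [-179.9, 0.4, -9.7]
force: [-9.6, 2.6, 3.4]
gripper_width: 69.9
gripper_force: 20.0
```

Request:
{"name": "step_arm", "arguments": {"linear": [[0, 0, 0.004], [0, 0, 0.004]], "turn": [0, 0]}}

```text
time_s: 14.6
ee_pos: [553.7, -189.5, 113.3]
ee_rot: [-179.9, 0.4, -9.7]
force: [-10.3, 3.3, 4.0]
gripper_width: 69.5
gripper_force: 20.0
```

Request:
{"name": "step_arm", "arguments": {"linear": [[0, 0, 0.004], [0, 0, 0.004]], "turn": [0, 0]}}

```text
time_s: 14.85
ee_pos: [553.5, -189.4, 112.0]
ee_rot: [-179.9, 0.4, -9.7]
force: [-10.8, 3.1, 4.1]
gripper_width: 69.9
gripper_force: 20.0
```

Request:
{"name": "step_arm", "arguments": {"linear": [[0, 0, 0.004], [0, 0, 0.004]], "turn": [0, 0]}}

```text
time_s: 15.1
ee_pos: [553.4, -189.4, 111.4]
ee_rot: [-179.9, 0.4, -9.7]
force: [-11.9, 3.1, 7.2]
gripper_width: 69.7
gripper_force: 20.0
```

Run:
```python
from workcell import env,cams
import cv2
s=env.state();print(s['ee_pos'],s['force'],s['torque'])
a=cams.grab_frame("side")["color"]
cv2.imwrite("pics/s5c.png",cv2.resize(a[145:215,255:375],None,fx=6.5,fy=6.5,interpolation=cv2.INTER_CUBIC))
```

```text
[ 553.39209814 -189.3727678   111.43449264] [-11.89276416   3.06363139   7.15803084] [ 0.66070285  2.08626207 -0.09494172]
```

View pics/s5c.png

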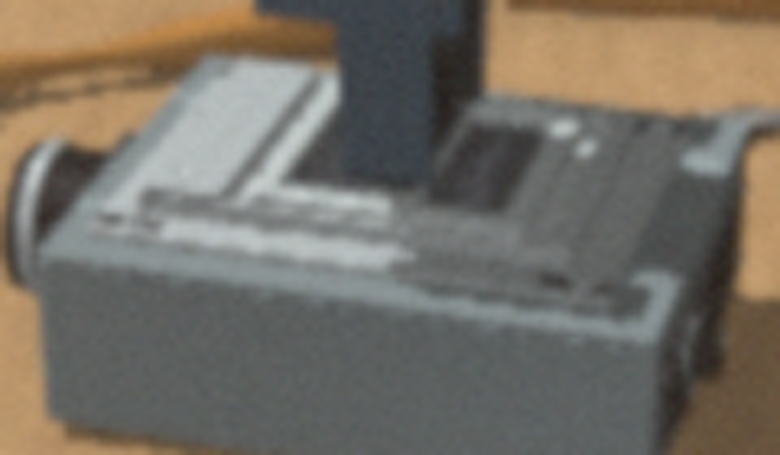

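Request:
{"name": "step_arm", "arguments": {"linear": [[-0.004, 0, 0], [-0.008, 0, 0], [-0.008, 0, 0]], "turn": [0, 0, 0]}}

```text
time_s: 15.52
ee_pos: [553.3, -189.4, 111.5]
ee_rot: [-179.9, 0.2, -9.7]
force: [-5.7, 2.5, 3.0]
gripper_width: 69.7
gripper_force: 20.0
```

Request:
{"name": "step_arm", "arguments": {"linear": [[-0.004, 0, 0], [-0.008, 0, 0], [-0.008, 0, 0]], "turn": [0, 0, 0]}}

```text
time_s: 15.9
ee_pos: [551.5, -189.1, 111.5]
ee_rot: [-179.9, 0.1, -9.7]
force: [-5.1, 2.2, 1.7]
gripper_width: 69.7
gripper_force: 20.0
```

Request:
{"name": "step_arm", "arguments": {"linear": [[-0.004, 0, 0], [-0.008, 0, 0], [-0.008, 0, 0]], "turn": [0, 0, 0]}}

```text
time_s: 16.27
ee_pos: [549.7, -188.8, 111.5]
ee_rot: [-179.9, -0.0, -9.7]
force: [-3.7, 3.8, 3.3]
gripper_width: 70.0
gripper_force: 20.0
```

Request:
{"name": "step_arm", "arguments": {"linear": [[-0.004, 0, 0], [-0.006, 0, 0], [-0.006, 0, 0]], "turn": [0, 0, 0]}}

```text
time_s: 16.65
ee_pos: [548.2, -188.6, 111.5]
ee_rot: [-179.9, -0.0, -9.7]
force: [-2.9, 4.4, 2.1]
gripper_width: 69.5
gripper_force: 20.0
```

Request:
{"name": "step_arm", "arguments": {"linear": [[-0.003, -0.002, 0], [-0.006, -0.004, 0], [-0.006, -0.004, 0]], "turn": [0, 0, 0]}}

```text
time_s: 17.02
ee_pos: [547.0, -188.2, 111.5]
ee_rot: [180.0, -0.1, -9.7]
force: [-0.5, 0.7, 2.3]
gripper_width: 69.2
gripper_force: 20.0
```

Request:
{"name": "step_arm", "arguments": {"linear": [[-0.003, 0, 0], [-0.003, 0, 0]], "turn": [0, 0]}}

```text
time_s: 17.27
ee_pos: [546.4, -188.1, 111.6]
ee_rot: [180.0, -0.1, -9.7]
force: [1.2, 0.2, 0.3]
gripper_width: 69.6
gripper_force: 20.0
```

Request:
{"name": "step_arm", "arguments": {"linear": [[-0.002, 0, 0], [-0.004, 0, 0], [-0.004, 0, 0]], "turn": [0, 0, 0]}}

```text
time_s: 17.65
ee_pos: [546.3, -188.0, 111.6]
ee_rot: [179.9, -0.3, -9.7]
force: [4.8, -1.7, -0.4]
gripper_width: 69.7
gripper_force: 20.0
```

Request:
{"name": "step_arm", "arguments": {"linear": [[0, 0, 0], [0, 0, 0], [0, 0, 0], [0, 0, 0], [0, 0, 0]], "turn": [0, 0, 0, 0, 0], "fingers": -0.8}}

```text
time_s: 18.27
ee_pos: [544.2, -187.3, 111.2]
ee_rot: [180.0, 0.0, -9.7]
force: [0.0, 0.4, -0.3]
gripper_width: 81.8
gripper_force: 0.0
```

Request:
{"name": "step_arm", "arguments": {"linear": [[0, 0, -0.03], [0, 0, -0.08], [0, 0, -0.16], [0, 0, -0.26], [0, 0, -0.36], [-0.15, 0, -0.4], [-0.3, 0, -0.45], [-0.45, 0, -0.45], [-0.6, 0, -0.45], [-0.6, 0, -0.45]], "turn": [0, 0, 0, 0, 0, 0, 0, 0, 0, 0]}}

```text
time_s: 19.52
ee_pos: [364.5, -156.3, 247.6]
ee_rot: [180.0, -0.1, -9.8]
force: [1.0, 0.6, -0.8]
gripper_width: 81.6
gripper_force: 0.0
```

Run:
```python
from workcell import env,cams
import cv2,numpy as np
a=cams.grab_frame("side")["color"][145:215,255:375]
b=cams.grab_frame("top")["color"][130:245,320:425]
cv2.imwrite("pics/fin.png",np.hstack([cv2.resize(a,(440,400),interpolation=2)*1,cv2.resize(b,(360,400),interpolation=2)]))
```

```text
(no output)
```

View pics/fin.png

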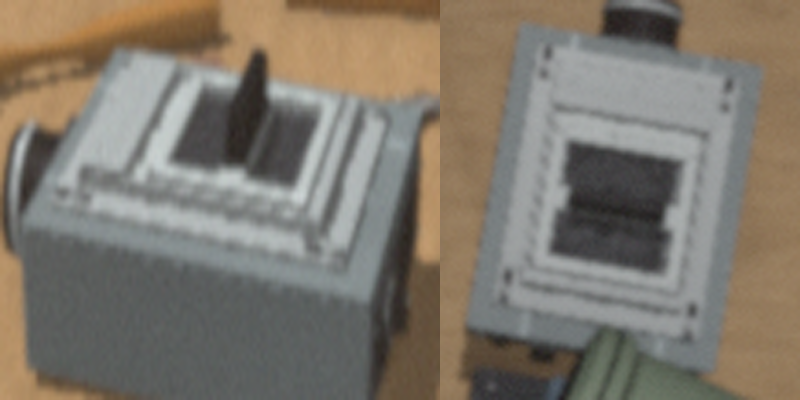

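The frame sits flat and square in the cradle. Its front edge is behind the front lip line (top view (520,280) to (690,310)), its tongue is under the rear lip, and the gripper is clear, so I'm handing in.

```bash
python3 -c "
from workcell import env
print(env.job_done())"
```

```text
the job is handed in; nothing more can be done
None
```

I fitted the filter frame into the cradle and handed the job in after about 20 s; no verdict came back, but the last pictures show it flat under both lips, and the highest wrist force I read was about 15 N.

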